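# Swing the paint mixer's heavy drive head over the tin and bring it to rest

## Robot

A 6-joint arm with a two-finger parallel gripper is mounted at the origin on the work surface. World frame = base frame: x ahead of the robot, y to its left, z up, the work surface at z = 0. Lengths are in m, angles in degrees, forces in N, time in s.
With the tool pointing down it reaches from about 0.35 to 0.975 m from the base axis. Payload 17.4 kg.
Tool frame: the origin (TCP) lies where the fingers leave the gripper's body, on its centre line; the fingertips stand 73 mm ahead of it and the grasp point (between the pads) lies 54 mm ahead of it; x points along the fingers, y is the direction in which the jaws open and shut, and the axes are right-handed (so a half turn about x gives the same grasp; the last joint's range is limited). The gripper opens to 85 mm and grips with 20 to 120 N. Pads are 22 mm wide; open, the fingers measure 114 mm over their backs; the gripper's body (76 mm by 85 mm) begins 54 mm behind the grasp point. The pads swing forward as they close: fully open they stand 13 mm farther back than shut.
Start: joints at [63.782, 6.646, 82.598, -0, 90.757, -2.166], TCP at [0.275, 0.616, 0.304] pointing down, gripper open.
Joint ranges: [-162.19, 162.19], [-47.58, 125.68], [4.15, 143.07], [-65.23, 245.23], [0.69, 171.88], [-170.13, 170.13]. Speed limits (degrees/s): [108.29, 108.29, 127.2, 180, 180, 180].

## Interface

Orientations are given as a 3x3 rotation matrix whose columns are the frame's x, y, z axes.
In Python, from workcell import read_state, cams, workorder gives the robot as it stands.
- The arm moves only by the tool move_arm, never from a script. Its argument "deltas" is a list that holds one entry, the list of rows, each a list of 6 numbers: the shift along the tool's x, y, z in cm, then the turn, a rotation vector about the tool's x, y, z in units of 8 degrees (1.0 is 8 degrees). In form: [[[x, y, z, rx, ry, rz], ...]]. A call has 1 to 20 rows; each row shifts and turns the commanded pose from where the row before left it, along the tool's axes as they then stand; what a row does not reach is not made up. A row lasts 1/8 s, in which the tool goes at most 62.5 mm and 10.7 degrees, less where a joint would pass 70% of its speed; a pose out of reach is approached as far as the arm can. A call is refused whole if a number of a shift passes 6.25 or a number of a turn 1, either way. A call with a gripper value outside its range is refused whole. "grip" is the opening in per cent of the stroke, from 0 (shut) to 100 (fully open), set as the call begins (left out, the last holds). The fingers move at their own pace and stop on an object; "grip_force" is the grip in N (left out, the last holds). Time passes only in rows, so rows that do not move let the fingers close. It gives the time, the measured TCP pose, the force and the opening at its end, in the units of the state.
- read_state(): the state, without advancing time (a new reading comes with each control period).
- cams.capture(name): name is "scene" or "side" or "wrist"; returns a dict with "img" (400x640x3 uint8, blue, green, red), "camera_matrix" (3x3 intrinsics, pixels), "origin" and "rotation" of the camera in the world. Camera axes: x right, y down, z forward; pixel columns grow to the right and rows downward; lengths in m; the calibration is good to about 2 mm. A picture is of the moment at which its call begins. There is no depth.
- workorder.hand_in(): hands the job in, once; it reports no verdict.
The state is a dict: "clock": time; "qpos": joint angles; "dq": joint speeds; "joint_torque": joint torques, N m; "ee_pos": TCP position; "orientation": TCP orientation; "wrist_force": force on the tool from outside, world axes, zero at the start; "torque": the same for the moment, N m; "finger_gap": finger opening in m.
Only numpy, scipy, OpenCV 4.12 (cv2) and the standard library are available. Lean on these libraries where they do the work, as an engineer would, in place of code of your own. Each camera call takes 0.05 s, during which the arm holds its last target.

## Task

The heavy drive head of the paint mixer is parked on the robot's left and swings almost without friction on its column: push it round by the sprung bumpers on its long sides until the spindle is centred over the open tin on the scale (within 30 mm), stop it there and leave it standing still, untouched. Move it gently: no hard knocks, no fast swinging and never up against the end stops; do not press on the black glass on its top and nose, and leave the tin, the scale and everything else on the bench where they are.

Things in the scene. Friction and masses are not known exactly. Their poses are not given: they have to be found in the camera images.
- head (a joint): Swing angle of the drive head about the column's vertical axis, rad. At 0 the head points along the column's own -x axis (towards the robot); it grows as the head swings towards the robot's right (-y), counter-clockwise from above. End stops at -1.05 and +1.05: stay inside +-1.0. Starts at rest at -0.88 to -0.5. Gentle means under 0.8 rad/s and contact forces under 30 N.
- spindle (a point): Middle of the 60 mm stirring disc under the drive head, 280 mm in front of the column's axis, 144 mm above the bench; x points along the head back to the column, y out of its left wall, z up. The head is a grey box 410 mm long (70 mm behind to 340 mm in front of the axis), 110 mm wide, 165 to 250 mm above the bench; nominally 10 kg, 0.55 kg m2 about the axis (up to 30 % off).
- left_face (a point): Point on the flat upright outer face of the left bumper (pushed to swing the head to positive angles), 265 mm from the column's axis, 90 mm left of the head's centre line when not pressed, 210 mm above the bench; outward normal +y. The bumper is a white plastic block, 110 to 330 mm from the column's axis, from 168 to 248 mm above the bench, standing 35 mm out of the head's side wall.
- right_face (a point): Same point on the right bumper (pushed to brake a positive swing), outward normal -y. Each bumper sinks straight into the wall by up to 30 mm on a spring of 100 N/m with hardly any damping (0.4 kg block), so the head bounces back off a hand that merely stands in its way; a hard stop comes at 30 mm. Over both bumpers the head is 180 mm wide: too wide to grasp.
- glass: Black glass on the drive head's top (upper face 254 mm above the bench, from 60 to 330 mm from the column's axis, 90 mm wide) and on its nose (90 mm wide, outer face 346 mm from the column's axis). Origin on the column's axis at bench height, axes as the spindle's. Must not be pressed (2 N is too much).
- column: Fixed steel column, 60 mm thick, 295 mm high, with a round foot 170 mm across. Origin on its axis at bench height, z up; the head swings about this axis. The bearing has about 0.0016 N m of friction and 0.003 N m s/rad of damping, no spring and no latch: once pushed, the head coasts on for many seconds and hardly slows, so it must be caught and braked from the other side.
- scale: Fixed bench scale with a round steel pan (150 mm across, pan top 48 mm above the bench) on a black base of 180 by 170 mm, 32 mm high. Its origin lies on the column's axis at bench height; the pan's centre is 280 mm along its -x axis.
- tin: Open empty bare metal tin, 100 mm across, 85 mm high, 3 mm wall, standing loose in the middle of the scale's pan, its rim 133 mm above the bench, 11 mm below the stirring disc. Origin: centre of its underside. Where the spindle must come to rest, at a swing angle of about +0.24 to +0.68.
- cup_a: White plastic cup, 80 mm across, 100 mm high, loose; leave alone. Origin: centre of the underside.
- cup_b: White plastic cup, 72 mm across, 85 mm high, loose; leave alone. Origin: centre of the underside.
- jar: Closed jar, 70 mm across, 90 mm high, loose, may stand under the head's path; leave alone. Origin: centre of the underside.
- thinner: Bottle, 80 mm across, 190 mm high, on the right; leave alone. Origin: centre of the underside.
- toner: Bottle, 66 mm across, 170 mm high, on the right; leave alone. Origin: centre of the underside.
- can: Closed can, 90 mm across, 110 mm high, at the back left; leave alone. Origin: centre of the underside.
- spatula: Loose spatula lying flat on the left; leave alone. Origin: centre of its underside.
There are look-alikes about, which are no part of the job. Leave any purple or yellow look-alike of the tin alone.

How it is judged:
By the outcome, as a careful person would: the job done as asked, in the order asked, and still so for the second after the job is handed in, with the robot touching nothing.
It also fails if it takes over 45 s, if anything falls off the work surface, if the arm or the gripper's body presses on something with over 40 N, if the wrist force passes 120 N, or if a joint passes its speed limit or range.

## Working session

There is one attempt and no reset: what is moved stays moved. The work goes in short steps, Python scripts to look and compute and a tool call to move; the robot and the scene stay as the last step left them, time stands still between calls to the robot, and variables do not carry over. Pictures are saved under pics/ and viewed, and the job is handed in when it is done.

Besides the shell and the picture viewer there is one more tool, called after ">>>" as name([rows], argument=value, ...), one row to a line, values as JSON. move_arm: Moves the arm, as the interface text tells. Its arguments: {"type":"object","properties":{"deltas":{"type":"array","items":{"type":"array","items":{"type":"array","items":{"type":"number"}}}},"grip":{"type":"number"},"grip_force":{"type":"number"}},"required":["deltas"]}

```bash
mkdir -p pics; ls; python3 - <<'E'
from workcell import read_state, cams
import cv2,numpy as np
s=read_state()
for k,v in s.items(): print(k,np.round(v,4).tolist())
for n in ["scene","side","wrist"]:
    c=cams.capture(n); cv2.imwrite(f"pics/{n}0.png",c["img"]); np.savez(f"pics/{n}0.npz",**c)
    print(n,c["camera_matrix"].tolist(),np.round(c["origin"],4).tolist(),np.round(c["rotation"],4).tolist())
E
```

```text
pics
clock 0.0
qpos [63.7845, 6.674, 82.6362, -0.0002, 90.7553, -2.166]
dq [0.0806, -0.0046, -0.1095, 0.057, -0.0349, -0.037]
joint_torque [0.0008, -73.197, -63.2508, 0.0, 0.006, 0.0]
ee_pos [0.275, 0.6163, 0.3032]
orientation [[-0.0005, 0.4075, 0.9132], [-0.001, 0.9132, -0.4075], [-1.0, -0.0011, -0.0]]
wrist_force [-0.2005, -0.2546, 0.2338]
torque [0.0398, 0.0009, -0.0079]
finger_gap 0.0852
scene [[422.2939824012883, 0.0, 320.2531362855041], [0.0, 422.2939824012883, 202.76808461489748], [0.0, 0.0, 1.0]] [1.0472, 0.512, 1.2232] [[-0.7125, 0.5888, -0.3815], [0.7016, 0.5984, -0.3868], [0.0006, -0.5433, -0.8396]]
side [[423.3148695550567, 0.0, 320.97592888700393], [0.0, 423.3148695550567, 200.60421524463393], [0.0, 0.0, 1.0]] [0.7367, 0.6268, 1.1955] [[-0.9761, 0.1816, -0.1193], [0.2172, 0.8348, -0.5059], [0.0077, -0.5197, -0.8543]]
wrist [[306.6935758350329, 0.0, 319.65657997622253], [0.0, 306.6935758350329, 204.51951623631027], [0.0, 0.0, 1.0]] [0.2057, 0.6485, 0.3734] [[0.4066, 0.8729, 0.2698], [0.9136, -0.3883, -0.1205], [-0.0005, 0.2955, -0.9554]]
```

View pics/scene0.png

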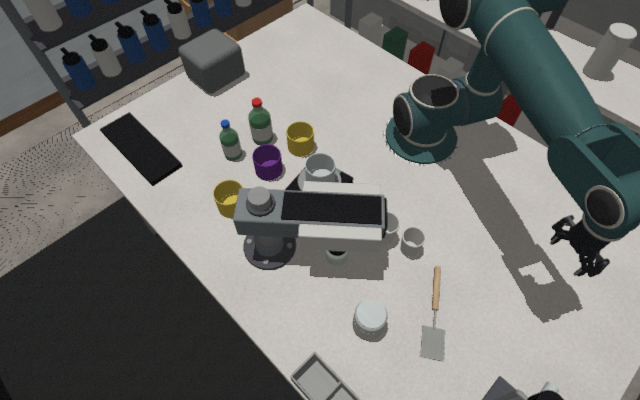

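View pics/side0.png

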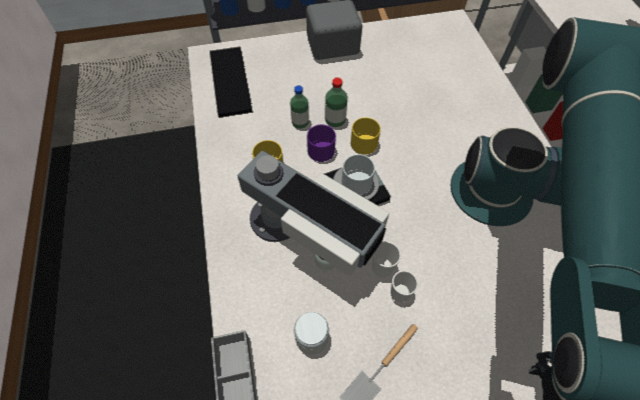

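View pics/wrist0.png

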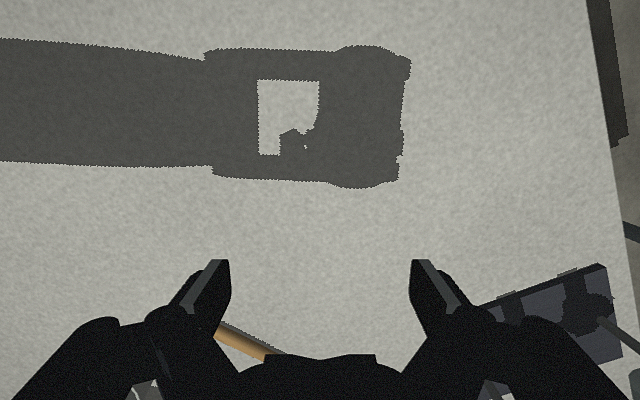

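```bash
python3 - <<'E'
import cv2,numpy as np
a=cv2.imread("pics/scene0.png")[120:280,200:440]; b=cv2.imread("pics/side0.png")[120:310,220:430]
cv2.imwrite("pics/c1.png",cv2.resize(a,None,fx=3.3,fy=3.3,interpolation=cv2.INTER_CUBIC))
cv2.imwrite("pics/c2.png",cv2.resize(b,None,fx=3,fy=3,interpolation=cv2.INTER_CUBIC))
E
```

```text
(no output)
```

View pics/c1.png

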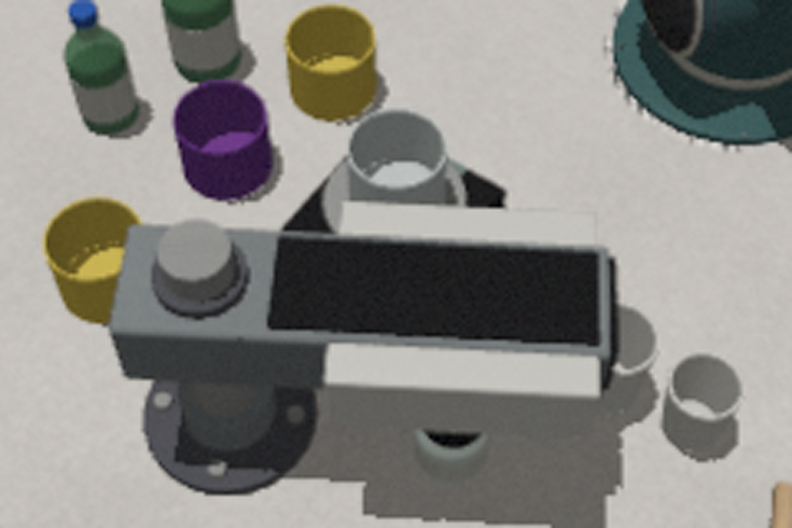

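View pics/c2.png

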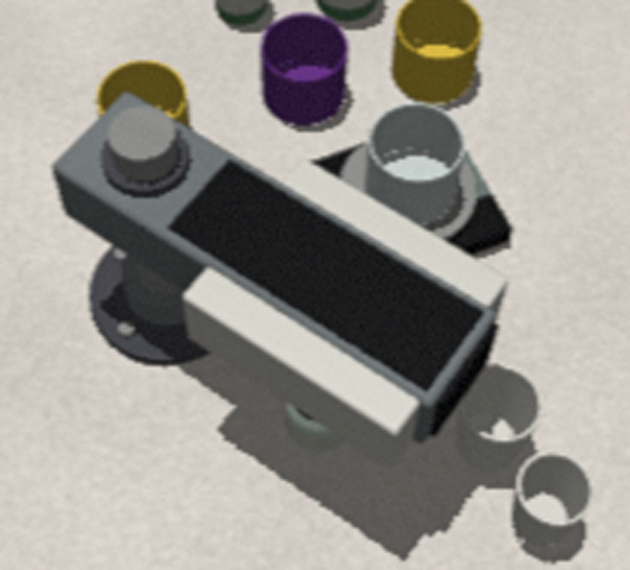

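The crops show these things that could be taken for the target tin:
- the bare metal tin on the black scale, scene (320,167), side (359,170)
- purple, scene (267,161)
- yellow, scene (300,138) and (229,198)
- cups, scene (390,224) and (413,240)

By the description, the target is the bare metal tin on the scale.

```bash
cat > h.py <<'E'
import numpy as np,cv2
def ray(c,uv):
    uv=np.atleast_2d(uv).astype(float)
    d=np.c_[uv,np.ones(len(uv))]@np.linalg.inv(c["camera_matrix"]).T@np.array(c["rotation"]).T
    return np.array(c["origin"]),d
def onz(c,uv,z):
    o,d=ray(c,uv); return o+d*((z-o[2])/d[:,2])[:,None]
def proj(c,p):
    p=np.atleast_2d(p); q=(p-c["origin"])@np.array(c["rotation"])@c["camera_matrix"].T
    return q[:,:2]/q[:,2:]
E
python3 - <<'E'
from h import *
cs={n:dict(np.load(f"pics/{n}0.npz")) for n in("scene","side")}
s,d=cs["scene"],cs["side"]
def cr(c,pts): 
    return np.array(pts)/3.3+[200,120] if c=="scene" else np.array(pts)/3+[220,120]
# glass top corners
for n,p in (("scene",[(284,238),(268,328),(600,343),(602,250)]),("side",[(232,163),(172,228),(432,388),(485,320)])):
    g=onz(cs[n],cr(n,p),.254); print(n,"glass",g.round(3).tolist(), np.linalg.norm(np.roll(g,-1,0)-g,axis=1).round(3))
# cap top ellipse
for n,p in (("scene",[(158,248),(198,223),(234,250),(196,275)]),("side",[(106,140),(144,108),(182,140),(144,175)])):
    g=onz(cs[n],cr(n,p),.295); print(n,"cap",g.round(3).tolist(),g.mean(0))
# tin rim
for n,p in (("scene",[(349,150),(397,112),(445,150),(397,192)]),("side",[(369,145),(417,105),(465,145),(417,185)])):
    g=onz(cs[n],cr(n,p),.133); print(n,"rim",g.round(3).tolist(),g.mean(0), np.linalg.norm(g[0]-g[2]))
# bright rim fit: adaptive mask not needed; foot
for n,p in (("scene",[(145,410),(218,492),(316,410)]),("side",[(90,295),(165,363)])):
    print(n,"foot",onz(cs[n],cr(n,p),.0).round(3).tolist())
# cups
print("cupb",onz(s,cr("scene",[(703,386)]),.085),onz(d,cr("side",[(550,492)]),.085))
print("cupa",onz(d,cr("side",[(500,400)]),.1))
print("jar", onz(s,[(337,252)],.09))
print("can", onz(s,[(370,315)],.11),"spat",onz(s,[(437,268),(433,345)],0))
# left bumper lower/outer top edge z=.248
print("bump", onz(s,cr("scene",[(325,384),(600,395),(342,203),(595,212)]),.248).round(3).tolist(), onz(d,cr("side",[(187,295),(400,432),(312,160),(505,290)]),.248).round(3).tolist())
E
```

```text
scene glass [[0.65, -0.026, 0.254], [0.718, 0.03, 0.254], [0.537, 0.227, 0.254], [0.468, 0.17, 0.254]] [0.088 0.267 0.09  0.267]
side glass [[0.65, -0.025, 0.254], [0.714, 0.031, 0.254], [0.533, 0.227, 0.254], [0.473, 0.177, 0.254]] [0.086 0.267 0.079 0.268]
scene cap [[0.745, -0.067, 0.295], [0.707, -0.063, 0.295], [0.703, -0.023, 0.295], [0.74, -0.026, 0.295]] [ 0.72371002 -0.04483569  0.295     ]
side cap [[0.756, -0.044, 0.295], [0.718, -0.072, 0.295], [0.691, -0.03, 0.295], [0.729, -0.001, 0.295]] [ 0.72382803 -0.03672181  0.295     ]
scene rim [[0.484, -0.127, 0.133], [0.416, -0.128, 0.133], [0.416, -0.06, 0.133], [0.486, -0.057, 0.133]] [ 0.45052858 -0.09281791  0.133     ] 0.09487496217604964
side rim [[0.497, -0.102, 0.133], [0.435, -0.141, 0.133], [0.4, -0.081, 0.133], [0.461, -0.043, 0.133]] [ 0.4483248  -0.09156525  0.133     ] 0.09876143121038872
scene foot [[0.78, -0.111, 0.0], [0.786, 0.006, 0.0], [0.66, 0.007, 0.0]]
side foot [[0.808, -0.064, 0.0], [0.742, 0.032, 0.0]]
cupb [[0.41544901 0.27477238 0.085     ]] [[0.41882753 0.27904616 0.085     ]]
cupa [[0.44052701 0.1873935  0.1       ]]
jar [[0.61907781 0.14908783 0.09      ]]
can [[0.69765419 0.34788842 0.11      ]] spat [[0.40133921 0.37908104 0.        ]
 [0.60045014 0.51455568 0.        ]]
bump [[0.718, 0.097, 0.248], [0.57, 0.257, 0.248], [0.587, -0.022, 0.248], [0.439, 0.138, 0.248]] [[0.712, 0.097, 0.248], [0.567, 0.256, 0.248], [0.577, -0.017, 0.248], [0.446, 0.15, 0.248]]
```

```bash
cat >> h.py <<'E'
C=np.array([.7245,-.042]); TIN=np.array([.4495,-.092])
def wrap(a): return (np.degrees(a)%360)
def head(c,save=None):
    "heading (deg, world) of the head from the black top glass"
    im=c["img"]; m=(im.max(2)<45).astype(np.uint8)
    v,u=np.nonzero(m); P=onz(c,np.c_[u,v],.254)[:,:2]-C
    r=np.hypot(*P.T); k=(r>.06)&(r<.32)
    m2=np.zeros_like(m); m2[v[k],u[k]]=1
    m2=cv2.morphologyEx(m2,cv2.MORPH_OPEN,np.ones((3,3),np.uint8))
    n,l,st,ce=cv2.connectedComponentsWithStats(m2)
    i=1+np.argmax(st[1:,4]); v,u=np.nonzero(l==i); P=onz(c,np.c_[u,v],.254)[:,:2]-C
    # every pixel within the strip: direction of centroid, and strip width check
    a=np.arctan2(P[:,1].mean(),P[:,0].mean()); y=P@[-np.sin(a),np.cos(a)]; x=P@[np.cos(a),np.sin(a)]
    return wrap(a), st[i,4], np.percentile(y,[2,98]).round(3), np.percentile(x,[2,98]).round(3)
E
python3 - <<'E'
from h import *
for n in("scene","side"):
    c=dict(np.load(f"pics/{n}0.npz")); print(n,head(c))
    if n=="scene": print("red top",onz(c,[(257,102)],.19),"blue top",onz(c,[(225,124)],.17), "yel", onz(c,[(229,187)],.133),"purp",onz(c,[(267,155)],.133))
    else: print("red top",onz(c,[(338,82)],.19),"blue top",onz(c,[(298,90)],.17))
print("target",wrap(np.arctan2(*(TIN-C)[::-1])))
E
```

```text
scene (np.float64(132.26748580901676), np.int32(2644), array([-0.041,  0.043]), array([0.063, 0.314]))
red top [[ 0.44289203 -0.41149236  0.19      ]] blue top [[ 0.57561284 -0.42459699  0.17      ]] yel [[ 0.71522224 -0.23399321  0.133     ]] purp [[ 0.54530499 -0.24858631  0.133     ]]
side (np.float64(5.564687487611402), np.int32(5806), array([-0.215,  0.204]), array([0.182, 0.311]))
red top [[ 0.43941717 -0.41080606  0.19      ]] blue top [[ 0.57441349 -0.4226809   0.17      ]]
target 190.30484646876602
```

>>> move_arm([
  [[0, -0.36, 2.2, 0, 0, 0], [0, -0.71, 4.4, 0, 0, 0], [0, -0.71, 4.5, 0, 0, 0], [0, -0.71, 4.5, 0, 0, 0], [0, -0.71, 4.5, 0, 0, 0], [0, -0.71, 4.5, 0, 0, 0], [0, -0.71, 4.5, 0, 0, 0], [0, -0.71, 4.5, 0, 0, 0], [0, -0.71, 4.5, 0, 0, 0], [0, -0.71, 4.5, 0, 0, 0], [0, -0.71, 4.5, 0, 0, 0], [0, -0.71, 4.5, 0, 0, 0], [0, -0.35, 2.0, 0.5, 0, 0], [0, 0, 0, 1, 0, 0], [0, 0, 0, 1, 0, 0], [0, 0, 0, 1, 0, 0], [0, 0, 0, 1, 0, 0], [0, 0, 0, 1, 0, 0], [0, 0, 0, 1, 0, 0], [0, 0, 0, 1, 0, 0]],
], grip=0)

```text
clock: 2.65
ee_pos: [0.7303, 0.3189, 0.3037]
orientation: [[-0.0, 0.995, 0.098], [-0.0, 0.098, -0.995], [-1.0, -0.0, 0.0]]
wrist_force: [-0.6, -0.6, 0.2]
finger_gap: -0.0001
```

>>> move_arm([
  [[0, 0, 0, 1, 0, 0], [0, 0, 0, 1, 0, 0], [0, 0, 0, 1, 0, 0], [0, 0, 0, 1, 0, 0], [0, 0, 0, 1, 0, 0], [0, 0, 0, 1, 0, 0], [0.5, 0, 0, 0.7, 0, 0], [1, 0, 0, 0, 0, 0], [1, 0, 0, 0, 0, 0], [0.5, 0, 0, 0, 0, 0], [0, 0, 0, 0, 0, 0]],
])

```text
clock: 4.03
ee_pos: [0.7298, 0.32, 0.2733]
orientation: [[-0.001, 0.674, -0.739], [-0.0, -0.739, -0.674], [-1.0, -0.0, 0.001]]
wrist_force: [0.2, -0.4, 0.7]
finger_gap: -0.0002
```

```bash
sed -i 's/k=(r>.06)&(r<.32)/th=wrap(np.arctan2(P[:,1],P[:,0])); k=(r>.06)\&(r<.32)\&(th>95)\&(th<240)/' h.py
cat >> h.py <<'E'
def report(tag,pic=True):
    from workcell import read_state,cams
    s=read_state(); p=np.array(s["ee_pos"]); R=np.array(s["orientation"])
    print("t",round(s["clock"],3),"tcp",p.round(4),"z-axis ang",round(wrap(np.arctan2(R[1,2],R[0,2])),1),"xz",R[2,0].round(4),"F",np.round(s["wrist_force"],2),"gap",round(s["finger_gap"],3),"q",np.round(s["qpos"],0))
    for n in("scene","side"):
        c=cams.capture(n); cv2.imwrite(f"pics/{n}_{tag}.png",c["img"]); np.savez(f"pics/{n}_{tag}.npz",**c)
        try:
            h=head(c); print(n,h)
            a=np.radians(h[0]); u=np.array([np.cos(a),np.sin(a)]); y=np.array([u[1],-u[0]])
            q=p[:2]-C; print("  tcp along",(q@u).round(4),"left offset",(q@y).round(4))
        except Exception as e: print(n,e)
E
python3 -c "
from h import *
report('1')"
```

```text
t 4.025 tcp [0.7298 0.32   0.2733] z-axis ang 222.4 xz -1.0 F [ 0.23 -0.41  0.68] gap -0.0 q [22. 22. 67.  0. 91. 69.]
scene (np.float64(132.84410134720997), np.int32(1669), array([-0.042,  0.041]), array([0.061, 0.226]))
  tcp along 0.2619 left offset 0.2501
side (np.float64(135.1172428352155), np.int32(650), array([-0.043,  0.038]), array([0.06 , 0.131]))
  tcp along 0.2517 left offset 0.2603
```

```bash
python3 -c "
import cv2,numpy as np
a=cv2.imread('pics/scene_1.png');b=cv2.imread('pics/side_1.png')
cv2.imwrite('pics/v1.png',cv2.resize(np.vstack([a,b]),(480,600)))"
```

```text
(no output)
```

View pics/v1.png

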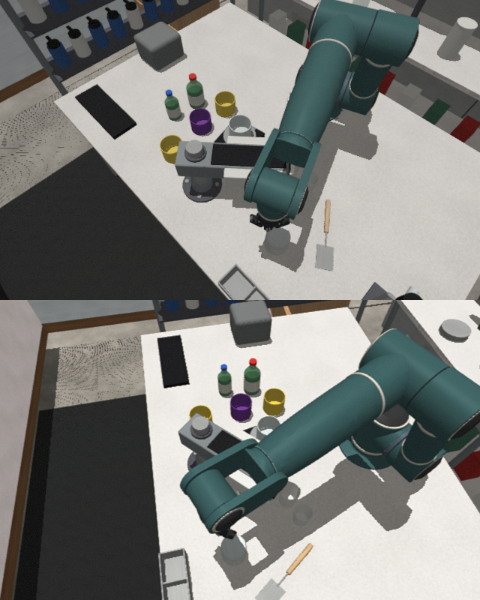

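>>> move_arm([
  [[0, 0, 1, 0, 0, 0], [0, 0, 2, 0, 0, 0], [0, 0, 2.5, 0, 0, 0], [0, 0, 2.5, 0, 0, 0], [0, 0, 2, 0, 0, 0], [0, 0, 1.5, 0, 0, 0], [0, 0, 1, 0, 0, 0], [0, 0, 0.6, 0, 0, 0], [0, 0, 0.4, 0, 0, 0], [0, 0, 0, 0, 0, 0]],
])

```text
clock: 5.38
ee_pos: [0.6301, 0.2292, 0.2738]
orientation: [[-0.0, 0.674, -0.739], [0.0, -0.739, -0.674], [-1.0, -0.0, 0.0]]
wrist_force: [-0.1, 0.1, -0.6]
finger_gap: 0.0001
```

```bash
cat > e.py <<'E'
import re
s=open('h.py').read()
s=s.replace("    # every pixel","""    for _ in range(4) :
        a=np.arctan2(P[:,1].mean(),P[:,0].mean()) if _==0 else a
        y=P@[-np.sin(a),np.cos(a)]; x=P@[np.cos(a),np.sin(a)]; ms=[]
        for b in np.arange(.07,.32,.005):
            kk=abs(x-b)<.004
            if kk.sum()>5 and .076<np.ptp(y[kk])<.097: ms.append((b,(y[kk].max()+y[kk].min())/2))
        if len(ms)<3: break
        ms=np.array(ms); a+=np.arctan((ms[:,0]@ms[:,1])/(ms[:,0]@ms[:,0]))
    if len(ms)>=3: return wrap(a),len(ms),ms[:,0].min(),ms[:,0].max(),'mid',ms[:,1].std().round(4)
    # every pixel""")
open('h.py','w').write(s)
E
python3 e.py; python3 - <<'E'
from h import *
for t in("scene0","side0","scene_1","side_1"): print(t,head(dict(np.load(f"pics/{t}.npz"))))
report('2')
from workcell import cams
cv2.imwrite("pics/w2.png",cams.capture("wrist")["img"])
E
```

```text
scene0 (np.float64(132.47490856342998), 50, np.float64(0.07), np.float64(0.3150000000000002), 'mid', np.float64(0.0007))
side0 (np.float64(132.47550239980907), 50, np.float64(0.07), np.float64(0.3150000000000002), 'mid', np.float64(0.0006))
scene_1 (np.float64(132.69379197583703), 30, np.float64(0.07), np.float64(0.21500000000000014), 'mid', np.float64(0.0009))
side_1 (np.float64(133.53667785041333), 9, np.float64(0.07), np.float64(0.11000000000000004), 'mid', np.float64(0.001))
t 5.375 tcp [0.6301 0.2292 0.2738] z-axis ang 222.3 xz -1.0 F [-0.05  0.07 -0.64] gap 0.0 q [18.  7. 85.  0. 88. 65.]
scene (np.float64(132.69579771752836), 23, np.float64(0.07), np.float64(0.1800000000000001), 'mid', np.float64(0.0007))
  tcp along 0.2634 left offset 0.1145
side (np.float64(122.6879230522638), np.int32(1218), array([-0.082,  0.124]), array([0.231, 0.314]))
  tcp along 0.2793 left offset 0.067
```

View pics/w2.png

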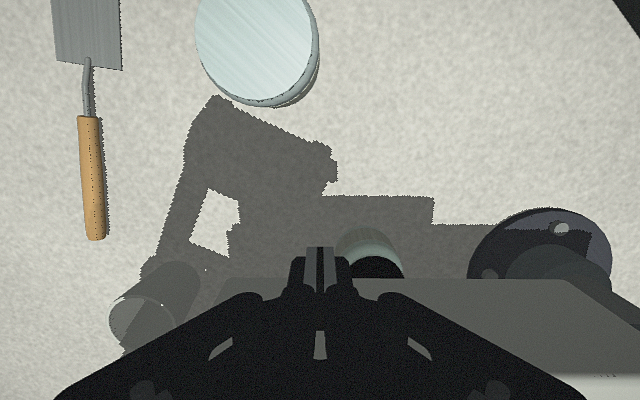

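View pics/scene_2.png

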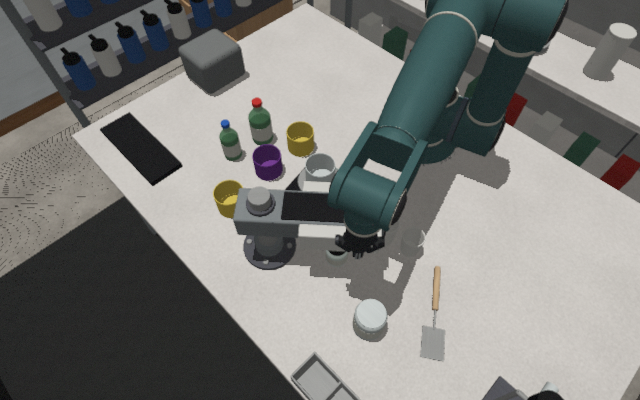

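>>> move_arm([
  [[0, 0, 0.25, 0, 0, 0], [0, 0, 0.25, 0, 0, 0], [0, 0, 0.25, 0, 0, 0], [0, 0, 0.25, 0, 0, 0], [0, 0, 0.25, 0, 0, 0], [0, 0, 0.25, 0, 0, 0], [0, 0, 0.25, 0, 0, 0], [0, 0, 0.25, 0, 0, 0], [0, 0, 0.25, 0, 0, 0], [0, 0, 0.25, 0, 0, 0]],
])

```text
clock: 6.78
ee_pos: [0.6115, 0.2123, 0.2739]
orientation: [[0.0, 0.674, -0.739], [0.0, -0.739, -0.674], [-1.0, -0.0, -0.0]]
wrist_force: [0.5, 0.4, 0.7]
finger_gap: -0.0001
```

```bash
python3 -c "
from h import *
report('3')"
```

```text
t 6.775 tcp [0.6115 0.2123 0.2739] z-axis ang 222.3 xz -1.0 F [0.52 0.4  0.7 ] gap -0.0 q [17.  4. 88.  0. 88. 65.]
scene (np.float64(133.86799070323744), 27, np.float64(0.07), np.float64(0.20000000000000012), 'mid', np.float64(0.0019))
  tcp along 0.2616 left offset 0.0947
side (np.float64(175.66886654558334), np.int32(943), array([-0.065,  0.052]), array([0.196, 0.317]))
  tcp along 0.1319 left offset 0.245
```

>>> move_arm([
  [[0, 0, 0.25, 0, 0, 0], [0, 0, 0.25, 0, 0, 0], [0, 0, 0.25, 0, 0, 0], [0, 0, 0.25, 0, 0, 0], [0, 0, 0.25, 0, 0, 0], [0, 0, 0.25, 0, 0, 0], [0, 0, 0.2, 0, 0, 0]],
])

```text
clock: 7.75
ee_pos: [0.5989, 0.2008, 0.2739]
orientation: [[0.0, 0.674, -0.739], [-0.0, -0.739, -0.674], [-1.0, 0.0, -0.0]]
wrist_force: [-0.8, 0.2, -0.2]
finger_gap: 0.0001
```

```bash
python3 -c "
from h import *
report('4')"
```

```text
t 7.75 tcp [0.5989 0.2008 0.2739] z-axis ang 222.3 xz -1.0 F [-0.82  0.17 -0.21] gap 0.0 q [16.  2. 90. -0. 88. 64.]
scene (np.float64(140.658055371023), 28, np.float64(0.07), np.float64(0.20500000000000013), 'mid', np.float64(0.0014))
  tcp along 0.251 left offset 0.1082
side (np.float64(179.83549639286866), np.int32(779), array([-0.049,  0.043]), array([0.209, 0.317]))
  tcp along 0.1263 left offset 0.2424
```

>>> move_arm([
  [[-1.5, 0, -0.2, 0, 0, 0], [-2.5, 0, 0, 0, 0, 0], [-3, 0, 0, 0, 0, 0], [-2.5, 0, 0, 0, 0, 0], [0, 1, 1.7, 0, 0, 0], [0, 2.1, 3.5, 0, 0, 0], [0, 2.4, 3.9, 0, 0, 0], [0, 2.4, 3.9, 0, 0, 0], [0, 2.4, 3.9, 0, 0, 0], [0, 2.4, 3.9, 0, 0, 0], [0, 2.4, 3.9, 0, 0, 0], [0, 2.4, 3.9, 0, 0, 0], [0, 2.4, 3.9, 0, 0, 0], [0, 1.6, 2.7, 0, 0, 0], [0, 0.8, 1.5, 0, 0, 0]],
])

```text
clock: 9.72
ee_pos: [0.4785, -0.2113, 0.3686]
orientation: [[-0.0, 0.672, -0.74], [0.0, -0.74, -0.672], [-1.0, -0.0, 0.0]]
wrist_force: [0.3, -0.1, 0.5]
finger_gap: -0.0004
```

```bash
python3 -c "
from h import *
report('5')"
```

```text
t 9.725 tcp [ 0.4785 -0.2113  0.3686] z-axis ang 222.3 xz -1.0 F [ 0.32 -0.05  0.51] gap -0.0 q [-27. -13.  95.  -0.  98.  21.]
scene (np.float64(154.47720973420851), 50, np.float64(0.07), np.float64(0.3150000000000002), 'mid', np.float64(0.001))
  tcp along 0.149 left offset -0.2587
side (np.float64(154.6596280656461), 50, np.float64(0.07), np.float64(0.3150000000000002), 'mid', np.float64(0.0008))
  tcp along 0.1499 left offset -0.2582
```

>>> move_arm([
  [[0.5, 0, 0, -0.7, 0, 0], [1, 0, 0, -1, 0, 0], [1.5, 0, 0, -1, 0, 0], [2, 0, 0, -1, 0, 0], [2, 0, 0, -1, 0, 0], [1.5, 0, 0, -1, 0, 0], [1, 0, 0, -1, 0, 0], [0, 0, 0, 0, 0, 0]],
])

```text
clock: 10.82
ee_pos: [0.4795, -0.2088, 0.2732]
orientation: [[-0.001, 0.995, 0.104], [0.001, 0.104, -0.995], [-1.0, -0.001, -0.001]]
wrist_force: [0.5, -0.9, 0.9]
finger_gap: 0.0002
```

```bash
python3 -c "
from h import *
report('6')"
```

```text
t 10.825 tcp [ 0.4795 -0.2088  0.2732] z-axis ang 276.0 xz -1.0 F [ 0.53 -0.92  0.93] gap 0.0 q [-26. -12. 103.   0.  89. -32.]
scene (np.float64(161.88606854321196), 50, np.float64(0.07), np.float64(0.3150000000000002), 'mid', np.float64(0.0011))
  tcp along 0.181 left offset -0.2347
side (np.float64(162.0255928999266), 50, np.float64(0.07), np.float64(0.3150000000000002), 'mid', np.float64(0.0012))
  tcp along 0.1815 left offset -0.2343
```

>>> move_arm([
  [[0, 0, -0.3, 0, 0, 0], [0, 0, -0.6, 0, 0, 0], [0, 0, -0.8, 0, 0, 0], [0, 0, -0.8, 0, 0, 0], [0, 0, -0.8, 0, 0, 0], [0, 0, -0.6, 0, 0, 0], [0, 0, -0.3, 0, 0, 0], [0, 0, -0.1, 0, 0, 0], [0, 0, 0, 0, 0, 0], [0, 0, 0, 0, 0, 0], [0, 0, 0, 0, 0, 0], [0, 0, 0, 0, 0, 0], [0, 0, 0, 0, 0, 0], [0, 0, 0, 0, 0, 0], [0, 0, 0, 0, 0, 0]],
])

```text
clock: 12.8
ee_pos: [0.475, -0.167, 0.2739]
orientation: [[-0.0, 0.995, 0.104], [-0.0, 0.104, -0.995], [-1.0, -0.0, 0.0]]
wrist_force: [-0.7, 0.2, 0.9]
finger_gap: 0.0
```

```bash
python3 -c "
from h import *
report('7')
from workcell import read_state
s=read_state();a=np.radians(187);u=np.array([np.cos(a),np.sin(a)]);q=np.array(s['ee_pos'])[:2]-C
print(s['clock'],'rel 187:',q@u,q@[u[1],-u[0]])"
```

```text
t 12.8 tcp [ 0.475  -0.167   0.2739] z-axis ang 275.9 xz -1.0 F [-0.67  0.2   0.87] gap 0.0 q [-22. -15. 106.  -0.  89. -28.]
scene (np.float64(175.06315856649417), 50, np.float64(0.07), np.float64(0.3150000000000002), 'mid', np.float64(0.001))
  tcp along 0.2378 left offset -0.146
side (np.float64(175.07472151257753), 50, np.float64(0.07), np.float64(0.3150000000000002), 'mid', np.float64(0.0012))
  tcp along 0.2378 left offset -0.146
12.9 rel 187: 0.2628373958815718 -0.09367054233952261
```

>>> move_arm([
  [[0, 0, 0, 0, 0, 0], [0, 0, 0, 0, 0, 0], [0, 0, 0, 0, 0, 0], [0, 0, 0, 0, 0, 0], [0, 0, 0, 0, 0, 0], [0, 0, 0, 0, 0, 0], [0, 0, 0, 0, 0, 0], [0, 0, 0, 0, 0, 0], [0, 0, 0, 0, 0, 0], [0, 0, 0, 0, 0, 0], [0, 0, 0.18, 0, 0, 0], [0, 0, 0.18, 0, 0, 0], [0, 0, 0.18, 0, 0, 0], [0, 0, 0.18, 0, 0, 0], [0, 0, 0.18, 0, 0, 0], [0, 0, 0.18, 0, 0, 0], [0, 0, 0.18, 0, 0, 0], [0, 0, 0.18, 0, 0, 0], [0, 0, 0.18, 0, 0, 0], [0, 0, 0.18, 0, 0, 0]],
])

```text
clock: 15.4
ee_pos: [0.4769, -0.185, 0.2739]
orientation: [[0.0, 0.995, 0.104], [-0.0, 0.104, -0.995], [-1.0, 0.0, 0.0]]
wrist_force: [0.2, -0.5, -0.1]
finger_gap: -0.0003
```

```bash
python3 -c "
from h import *
report('8')"
```

```text
t 15.4 tcp [ 0.4769 -0.185   0.2739] z-axis ang 275.9 xz -1.0 F [ 0.17 -0.5  -0.1 ] gap -0.0 q [-24. -14. 105.  -0.  89. -30.]
scene (np.float64(189.3395879062197), 50, np.float64(0.07), np.float64(0.3150000000000002), 'mid', np.float64(0.0013))
  tcp along 0.2675 left offset -0.101
side (np.float64(189.07679753926655), 50, np.float64(0.07), np.float64(0.3150000000000002), 'mid', np.float64(0.0009))
  tcp along 0.267 left offset -0.1022
```

>>> move_arm([
  [[0, 0, 0.25, 0, 0, 0], [0, 0, 0.3, 0, 0, 0], [0, 0, 0.4, 0, 0, 0], [0, 0, 0.4, 0, 0, 0]],
])

```text
clock: 16.0
ee_pos: [0.4783, -0.1986, 0.2739]
orientation: [[-0.0, 0.995, 0.104], [0.0, 0.104, -0.995], [-1.0, -0.0, -0.0]]
wrist_force: [0.2, -0.5, -0.4]
finger_gap: -0.0002
```

```bash
python3 -c "
from h import *
report('9')"
```

```text
t 16.0 tcp [ 0.4783 -0.1986  0.2739] z-axis ang 275.9 xz -1.0 F [ 0.16 -0.46 -0.36] gap -0.0 q [-25. -13. 104.   0.  89. -31.]
scene (np.float64(189.36289288761606), 50, np.float64(0.07), np.float64(0.3150000000000002), 'mid', np.float64(0.0014))
  tcp along 0.2684 left offset -0.1145
side (np.float64(189.0817033196819), 50, np.float64(0.07), np.float64(0.3150000000000002), 'mid', np.float64(0.0012))
  tcp along 0.2678 left offset -0.1158
```

>>> move_arm([
  [[0, 0, 0.5, 0, 0, 0], [0, 0, 1, 0, 0, 0], [0, 0, 1, 0, 0, 0], [-0.5, 0, 1, 0, 0, 0], [-1, 0, 1, 0, 0, 0], [-1, 0, 0.5, 0, 0, 0], [0, 0, 0, 0, 0, 0], [0, 0, 0, 0, 0, 0], [0, 0, 0, 0, 0, 0], [0, 0, 0, 0, 0, 0], [0, 0, 0, 0, 0, 0], [0, 0, 0, 0, 0, 0], [0, 0, 0, 0, 0, 0], [0, 0, 0, 0, 0, 0]],
])

```text
clock: 17.85
ee_pos: [0.4835, -0.2481, 0.2989]
orientation: [[0.0, 0.995, 0.104], [0.0, 0.104, -0.995], [-1.0, 0.0, -0.0]]
wrist_force: [-0.2, -0.2, -0.2]
finger_gap: -0.0
```

```bash
python3 -c "
from h import *
report('10')
a=cv2.imread('pics/scene_10.png')[100:290,190:450];b=cv2.imread('pics/side_10.png')[100:290,210:470]
cv2.imwrite('pics/v10.png',cv2.resize(np.vstack([a,b]),None,fx=1.57,fy=1.57))"
```

```text
t 17.85 tcp [ 0.4835 -0.2481  0.2989] z-axis ang 275.9 xz -1.0 F [-0.22 -0.22 -0.18] gap -0.0 q [-30. -10.  99.   0.  91. -36.]
scene (np.float64(189.22912983178617), 50, np.float64(0.07), np.float64(0.3150000000000002), 'mid', np.float64(0.0015))
  tcp along 0.2709 left offset -0.1648
side (np.float64(188.894638643876), 50, np.float64(0.07), np.float64(0.3150000000000002), 'mid', np.float64(0.0013))
  tcp along 0.27 left offset -0.1663
```

View pics/v10.png

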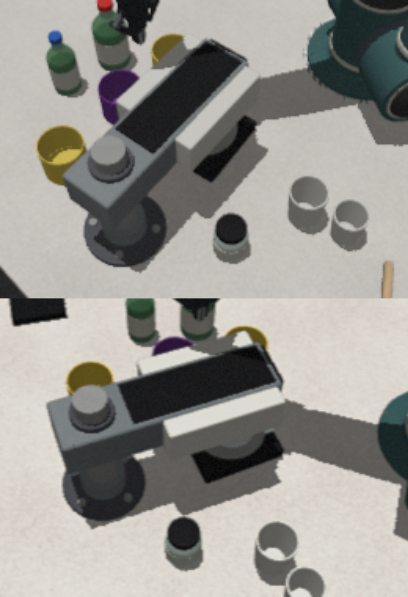

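>>> move_arm([
  [[0, 0, 0, 0, 0, 0], [0, 0, 0, 0, 0, 0], [0, 0, 0, 0, 0, 0], [0, 0, 0, 0, 0, 0], [0, 0, 0, 0, 0, 0], [0, 0, 0, 0, 0, 0], [0, 0, 0, 0, 0, 0], [0, 0, 0, 0, 0, 0], [0, 0, 0, 0, 0, 0], [0, 0, 0, 0, 0, 0], [0, 0, 0, 0, 0, 0], [0, 0, 0, 0, 0, 0]],
])

```text
clock: 19.45
ee_pos: [0.4835, -0.2481, 0.2989]
orientation: [[0.0, 0.995, 0.104], [-0.0, 0.104, -0.995], [-1.0, 0.0, 0.0]]
wrist_force: [0.4, 0.4, 0.1]
finger_gap: 0.0001
```

```bash
python3 -c "
from h import *
report('11')"
```

```text
t 19.45 tcp [ 0.4835 -0.2481  0.2989] z-axis ang 275.9 xz -1.0 F [0.41 0.37 0.05] gap 0.0 q [-30. -10.  99.   0.  91. -36.]
scene (np.float64(189.2272787129833), 50, np.float64(0.07), np.float64(0.3150000000000002), 'mid', np.float64(0.0016))
  tcp along 0.2709 left offset -0.1648
side (np.float64(188.94285114691317), 50, np.float64(0.07), np.float64(0.3150000000000002), 'mid', np.float64(0.0012))
  tcp along 0.2701 left offset -0.1661
```

The head is standing still, about 6 mm from the tin's centre, and the arm is clear of it. I'm handing the job in.

```bash
python3 -c "
from workcell import workorder
print(workorder.hand_in())"
```

```text
the job is handed in; nothing more can be done
None
```

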